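Register the hanger bar in the drilling jig

ROBOT

A 6-joint arm with a two-finger parallel gripper is mounted at the origin on the work surface. World frame = base frame: x ahead of the robot, y to its left, z up, the work surface at z = 0. Lengths are in m, angles in rad, forces in N, time in s.
With the tool pointing down it reaches from about 0.225 to 0.875 m from the base axis. Payload 3.4 kg.
Tool frame: the origin (TCP) lies between the finger pads; the fingertips stand 11 mm ahead of it and the grasp point (between the pads) lies 8 mm behind it (tips_ahead is the distance from the TCP to the fingertips, in m); z points along the fingers, x is the direction in which the jaws open and shut, and the axes are right-handed (so a half turn about z gives the same grasp; the last joint's range is limited). The gripper opens to 85 mm and grips with 20 to 120 N. Pads are 22 mm wide; open, the fingers measure 114 mm over their backs; the gripper's body (76 mm by 85 mm) begins 54 mm behind the grasp point. The pads swing forward as they close: fully open they stand 13 mm farther back than shut.
Start: joints at [1.032, 0.276, 1.505, -0, 1.361, -0.121], TCP at [0.233, 0.526, 0.242] pointing down, gripper open.
Joint ranges: [-2.89, 2.89], [-0.75, 2.08], [0.22, 2.7], [-1.18, 4.32], [0.11, 2.71], [-2.7, 2.7]. Speed limits (rad/s): [2.57, 2.57, 3.14, 3.14, 3.14, 3.14].

INTERFACE

Orientations are given as a unit quaternion [w, x, y, z].
In Python, from rig import get_state, get_image, sign_off, masks_of, tips_ahead gives the robot as it stands.
- The arm moves only by the tool play_rows, never from a script. Its argument "series" is a list of rows, each an object of numbers: "fingers": the closure, from -1 (fully open) to 1 (shut); "dx", "dy", "dz": the shift along the world's x, y, z in mm; "turn": the turn about the world's z in rad. A call has 1 to 20 rows; each row shifts and turns the pose as measured when the row begins; what a row does not reach is not made up. A row lasts 1/12 s, in which the tool goes at most 41.7 mm and 7.16 degrees, less where a joint would pass 70% of its speed; a pose out of reach is approached as far as the arm can. A call with a gripper value outside its range is refused whole. The fingers move at their own pace and stop on an object; "squeeze" is the grip in N (left out, the last holds). Time passes only in rows, so rows that do not move let the fingers close. It gives the time, the measured TCP pose, the force and the opening at its end, in the units of the state.
- get_state(): the state, without advancing time (a new reading comes with each control period).
- get_image(name): name is "scene" or "top" or "wrist"; returns a dict with "pixels" (420x560x3 uint8, red, green, blue), "vfov" (degrees; the focal length in pixels is half the picture's height over the tangent of half this angle, whatever the lens; pixels are square), "cx", "cy" (the principal point, pixels), "dist" ([k1, k2, p1, p2, k3] as OpenCV has them; the pictures are not rectified), "rvec" (rotation vector, rad) and "tvec" (3), from world to camera coordinates, as OpenCV has them; the wrist camera has in their place "hand_eye" (4x4, takes a point from camera to tool coordinates, whose origin is the TCP and whose axes are the tool frame's). Camera axes: x right, y down, z forward; pixel columns grow to the right and rows downward; lengths in m; the calibration is good to about 2 mm. A picture is of the moment at which its call begins: read the wrist's pose just before it. There is no depth.
- sign_off(): hands the job in, once; it reports no verdict.
Trained networks look in a picture, given as the dict that the camera call returned (one of the last four; its "shot" number tells which), for a name from the list of things; names that differ only in an ending like _2 or _b are one class to them, and where a whole thing is asked for, a point or a joint stands for the part that bears it (a point fixed in the world has none). Each returns a list of dicts, best first, with "p" (0 to 1); they miss things now and then, are a little off and sometimes report something else, mostly with a low value. They report only what shows in the picture. A call takes as long as a camera call. They do not tell look-alikes from the thing itself.
- masks_of(picture, label): "region" (420x560 bool, what is visible of it) and "xy" ([column, row] in pixels, amid what is visible of it).
The state is a dict: "clock": time; "qpos": joint angles; "qd": joint speeds; "effort": joint torques, N m; "position": TCP position; "ee_rot": TCP orientation; "contact_force": force on the tool from outside, world axes, zero at the start; "moment": the same for the moment, N m; "width": finger opening in m.
Only numpy, scipy, OpenCV 4.12 (cv2) and the standard library are available. Lean on these libraries where they do the work, as an engineer would, in place of code of your own. Each camera call takes 0.05 s, during which the arm holds its last target. There are 200 camera calls.

TASK

Lift the green cover off the jig and set it down gently, upright, in the middle of the cork mat. Then push the steel bar square and flush against the jig's long fence, and after that slide it along the fence until its end is fully home on the yellow stop block, with the brass pin pushed right in. Press firmly but do not ram the bar into the fence or stop, and leave the other things on the bench where they are.

Things in the scene. Friction and masses are not known exactly. Their poses are not given: they have to be found in the camera images.
- jig: fixed blue-painted jig plate, 170 (x) x 280 (y) x 12 mm thick; origin at the centre of its underside, so its bed is at z = +12 mm. A dark steel fence, 20 mm wide and 14 mm above the bed, runs along its far (+x) edge. A yellow stop block is clamped at its +y end.
- fence (a point): middle of the fence's face, at bed height: x = +65 mm, y = 0, z = +12 mm in the jig frame; the face looks to the jig's -x
- pin (a joint): brass pin of 8 mm diameter in the stop block's -y face, at jig x = +47 mm, 6 mm above the bed, on a weak spring (under 0.5 N). 0 = standing 8 mm out, 0.008 m = flush with that face. The block (jig x = 12 to 65 mm, 25 mm thick, 14 mm high, clamp knob on top 6 mm higher) is clamped with its face anywhere from jig y = +72 to +108 mm; this is not measured: find it by touch.
- bar: loose flat steel bar, 36 (x) x 100 (y) x 12 mm thick, about 0.3 kg, lying on the jig's bed under the cover; origin at the centre of its underside, y along its length. A thin black line across the end that goes to the stop (+y). Flush on the fence its origin is at x = +47 mm in the jig frame.
- cover: loose green cover, an open-bottomed hood 96 (x) x 156 (y) x 34 mm high with 4 mm walls, about 0.25 kg, standing on the jig's bed over the bar; origin at the centre of its lower rim. A round wooden knob, 30 mm in diameter and 30 mm high, stands on the middle of its top.
- knob (a point): middle of the cover's wooden knob, 49 mm above the cover's lower rim (15 mm above the cover's top)
- mat: fixed cork mat, 150 (x) x 200 (y) x 5 mm thick; origin at the centre of its underside
- ramekin: white ceramic ramekin, 84 mm in diameter, 45 mm high, bystander; origin at the centre of its underside
- flowerpot: small terracotta flowerpot, 94 mm in diameter, 80 mm high, bystander; origin at the centre of its underside
- salt_jar: closed jar, 60 mm in diameter, 90 mm high, bystander; origin at the centre of its underside
- scraper: red plastic grill scraper lying flat, 228 mm long along its x, 16 mm high, head 80 mm wide at +x, bystander; origin near its middle, on the underside
- thermometer: stainless meat thermometer lying down: 48 mm round dial at x = -60 mm and a thin probe to x = +82 mm, 12 mm high, bystander; origin on the underside between them
- skewer1: flat steel skewer lying along its y, 264 mm long, 3 mm high, ring at the -y end, bystander; origin near its middle
- skewer2: a second skewer like the first
Things that resemble listed ones, but are neither listed nor needed, are in the scene too. Of the things like the cover, leave any that is orange or white; of the rest the larger one is meant.

How it is judged:
By the outcome, as a careful person would: the job done as asked, in the order asked, and still so for the second after the job is handed in, with the robot touching nothing.
It also fails if it takes over 64 s, if anything falls off the work surface, if the arm or the gripper's body presses on something with over 40 N, if the wrist force passes 120 N, or if a joint passes its speed limit or range.

## Working session

There is one attempt and no reset: what is moved stays moved. The work goes in short steps, Python scripts to look and compute and a tool call to move; the robot and the scene stay as the last step left them, time stands still between calls to the robot, and variables do not carry over. Pictures are saved under pics/ and viewed, about 8 in all and at most 12, crops included, and the job is handed in when it is done.

Besides the shell and the picture viewer there is one more tool, called after "Emit:" as name([rows], argument=value, ...), one row to a line, values as JSON. play_rows: Moves the arm, as the interface text tells. Its arguments: {"type":"object","properties":{"series":{"type":"array"},"squeeze":{"type":"number"}},"required":["series"]}

```bash
ls; mkdir -p pics
cat > h.py <<'E'
import numpy as np, cv2
from rig import *
def K(p):
    h,w=p["pixels"].shape[:2]; f=h/2/np.tan(np.radians(p["vfov"])/2)
    return np.array([[f,0,p["cx"]],[0,f,p["cy"]],[0,0,1.]])
def Rq(q):
    from scipy.spatial.transform import Rotation as R
    return R.from_quat([q[1],q[2],q[3],q[0]]).as_matrix()
def cam(p,s=None):
    "camera-to-world R, origin"
    if "hand_eye" in p:
        T=np.array(p["hand_eye"]); R=Rq(s["ee_rot"])
        return R@T[:3,:3], R@T[:3,3]+np.array(s["position"])
    R=cv2.Rodrigues(np.array(p["rvec"],float))[0]
    return R.T, -R.T@np.array(p["tvec"],float).ravel()
def toworld(p,uv,z,s=None):
    uv=np.array(uv,float).reshape(-1,1,2)
    n=cv2.undistortPoints(uv,K(p),np.array(p["dist"],float)).reshape(-1,2)
    R,o=cam(p,s); d=np.c_[n,np.ones(len(n))]@R.T
    return o+d*((z-o[2])/d[:,2])[:,None]
def topix(p,X,s=None):
    R,o=cam(p,s); rv=cv2.Rodrigues(R.T)[0]
    return cv2.projectPoints(np.array(X,float).reshape(-1,1,3),rv,-R.T@o,K(p),np.array(p["dist"],float))[0].reshape(-1,2)
def save(p,n): cv2.imwrite(f"pics/{n}.png",p["pixels"][:,:,::-1])
E
python3 - <<'E'
from h import *
np.set_printoptions(precision=3,suppress=True)
s=get_state();print(s)
for n in("top","scene"):
    p=get_image(n);save(p,n+"0");print(n,cam(p)[1],p["vfov"])
    for l in["jig","cover","mat","bar","pin","knob","ramekin","flowerpot","salt_jar","scraper","thermometer","skewer1"]:
        for m in masks_of(p,l):
            r=m["region"];c=cv2.minAreaRect(np.argwhere(r)[:,::-1].astype(np.float32))
            print(l,round(m["p"],2),np.round(m["xy"]),np.round(toworld(p,m["xy"],0.02)[0],3),r.sum(),np.round(c[1]),round(c[2]))
E
```

```text
pics
{'clock': 0.0, 'qpos': array([ 1.032,  0.277,  1.506,  0.   ,  1.361, -0.121]), 'qd': array([ 0.   , -0.001, -0.001,  0.   , -0.   , -0.   ]), 'effort': array([ -0.003, -41.677, -24.58 ,  -0.   ,   0.011,   0.   ]), 'position': array([0.233, 0.525, 0.241]), 'ee_rot': array([ 0.   ,  0.838,  0.545, -0.001]), 'contact_force': array([ 0.229,  0.048, -0.155]), 'moment': array([-0.007, -0.037, -0.022]), 'width': 0.08567695454382208}
top [0.376 0.007 1.488] 45.290413619125495
jig 0.63 [308. 204.] [ 0.516 -0.095  0.02 ] 3797 [60. 97.] 79
cover 0.73 [335. 215.] [ 0.483 -0.176  0.02 ] 1764 [34. 55.] 81
cover 0.7 [366. 289.] [ 0.266 -0.259  0.02 ] 1018 [42. 25.] 28
cover 0.68 [428. 293.] [ 0.252 -0.438  0.02 ] 1090 [28. 40.] 37
cover 0.2 [ 99. 204.] [0.522 0.51  0.02 ] 907 [28. 76.] 3
mat 0.58 [209. 204.] [0.518 0.192 0.02 ] 3424 [51. 68.] 86
pin 0.66 [194. 120.] [0.768 0.237 0.02 ] 453 [27. 20.] 63
knob 0.94 [203. 276.] [0.311 0.209 0.02 ] 1908 [34. 56.] 44
knob 0.76 [366. 288.] [ 0.268 -0.26   0.02 ] 1053 [43. 25.] 27
knob 0.67 [426. 293.] [ 0.252 -0.435  0.02 ] 1049 [27. 40.] 37
rameki
[... 1571 characters left out ...]
] 63
knob 0.72 [378. 217.] [0.316 0.208 0.02 ] 1393 [29. 52.] 83
knob 0.67 [247. 133.] [ 0.256 -0.425  0.02 ] 520 [17. 32.] 82
ramekin 0.82 [243. 265.] [0.729 0.003 0.02 ] 779 [30. 29.] 90
ramekin 0.61 [341. 260.] [0.534 0.214 0.02 ] 2581 [69. 42.] 30
flowerpot 0.91 [174. 223.] [ 0.752 -0.28   0.02 ] 763 [33. 29.] 90
flowerpot 0.69 [293. 312.] [0.757 0.215 0.02 ] 699 [34. 22.] 90
salt_jar 0.67 [294. 314.] [0.76  0.222 0.02 ] 685 [34. 22.] 90
scraper 0.63 [431. 314.] [0.531 0.51  0.02 ] 936 [30. 70.] 45
thermometer 0.75 [268. 212.] [ 0.524 -0.08   0.02 ] 2034 [90. 42.] 22
skewer1 0.57 [404. 293.] [0.516 0.419 0.02 ] 156 [ 3. 66.] 34
skewer1 0.47 [184. 184.] [ 0.606 -0.395  0.02 ] 8 [1. 4.] 45
```

```bash
python3 -c "
import cv2
a=cv2.imread('pics/top0.png')[70:350,60:500];cv2.imwrite('pics/top0c.png',cv2.resize(a,(792,504),interpolation=cv2.INTER_CUBIC))"
```

```text
(no output)
```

View pics/top0c.png

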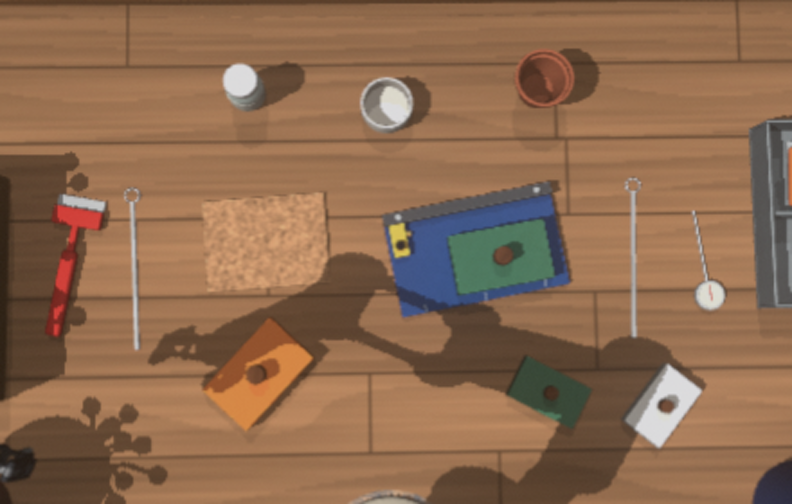

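The crop shows the large green cover on the blue jig (~(505,255)), with the yellow stop at its left (+y) end and the dark fence on the far side. The cork mat is at (265,242). The smaller green, orange and white hoods are decoys.

```bash
cat >> h.py <<'E'
def hsvmask(p,lo,hi,box=None):
    h=cv2.cvtColor(p["pixels"],cv2.COLOR_RGB2HSV); m=cv2.inRange(h,lo,hi)
    if box is not None:
        b=np.zeros_like(m); x0,y0,x1,y1=box; b[y0:y1,x0:x1]=1; m=m*b
    return cv2.morphologyEx(m,cv2.MORPH_OPEN,np.ones((2,2),np.uint8))
def rect(p,m,z,s=None):
    "centre(mm), size, angle of minimal rectangle in world of largest blob at height z"
    c=max(cv2.findContours(m,cv2.RETR_EXTERNAL,cv2.CHAIN_APPROX_NONE)[0],key=cv2.contourArea)
    w=toworld(p,cv2.convexHull(c),z,s)[:,:2]*1000
    return np.round(cv2.minAreaRect(w.astype(np.float32))[0],1),np.round(cv2.minAreaRect(w.astype(np.float32))[1:][0],1),round(cv2.minAreaRect(w.astype(np.float32))[2],1)
E
python3 - <<'E'
from h import *
p=get_image("top")
print("cover",rect(p,hsvmask(p,(50,70,30),(85,255,255),(300,180,380,240)),.046))
print("jig blue",rect(p,hsvmask(p,(100,100,40),(130,255,255),(260,150,390,260)),.012))
print("yellow",rect(p,hsvmask(p,(22,150,90),(35,255,255),(260,150,390,260)),.026))
m=[x for x in masks_of(p,"mat")][0]["region"].astype(np.uint8)
print("mat",rect(p,m,.005))
c=np.array([[384,214],[551,182],[570,284],[402,317]])/1.8+[60,70]
print(np.round(toworld(p,c,[.026,.026,.012,.012])*1000))
E
```

```text
cover (array([ 484.9, -183.8]), array([ 94.8, 156.7]), 9.7)
jig blue (array([ 490. , -148.4]), array([148., 275.]), 10.6)
yellow (array([527. , -20.7]), array([17.5, 17.6]), 89.2)
mat (array([520.4, 200.5]), array([149.9, 200. ]), 3.8)
[[ 560.    4.   26.]
 [ 609. -269.   26.]
 [ 443. -298.   12.]
 [ 393.  -23.   12.]]
```

Emit:
play_rows([
  {"fingers": -1,"dx": 13,"dy": -37,"turn": 0.03},
  {"fingers": -1,"dx": 13,"dy": -37,"turn": 0.03},
  {"fingers": -1,"dx": 13,"dy": -37,"turn": 0.03},
  {"fingers": -1,"dx": 13,"dy": -37,"turn": 0.03},
  {"fingers": -1,"dx": 13,"dy": -37,"turn": 0.03},
  {"fingers": -1,"dx": 13,"dy": -37,"turn": 0.03},
  {"fingers": -1,"dx": 13,"dy": -37,"turn": 0.03},
  {"fingers": -1,"dx": 13,"dy": -37,"turn": 0.03},
  {"fingers": -1,"dx": 13,"dy": -37,"turn": 0.03},
  {"fingers": -1,"dx": 13,"dy": -37,"turn": 0.03},
  {"fingers": -1,"dx": 13,"dy": -37,"turn": 0.03},
  {"fingers": -1,"dx": 13,"dy": -37,"turn": 0.03},
  {"fingers": -1,"dx": 13,"dy": -37,"turn": 0.03},
  {"fingers": -1,"dx": 13,"dy": -37,"turn": 0.03},
  {"fingers": -1,"dx": 13,"dy": -37,"turn": 0.03},
  {"fingers": -1,"dx": 13,"dy": -37,"turn": 0.03},
  {"fingers": -1,"dx": 13,"dy": -37,"turn": 0.03},
  {"fingers": -1,"dx": 13,"dy": -37,"turn": 0.03},
])

```text
invalid input at $.series[0]: expected keys fingers, dx, dy, dz, turn
```

```bash
cat >> h.py <<'E'
def yaw(s):
    x=Rq(s["ee_rot"])[:,0]; return np.degrees(np.arctan2(x[1],x[0]))
E
python3 - <<'E'
from h import *
np.set_printoptions(precision=4,suppress=True)
s=get_state();p=get_image("wrist");save(p,"w1")
print(s["clock"],s["position"],yaw(s),s["qpos"],tips_ahead); print(np.array(p["hand_eye"]),p["vfov"])
for m in masks_of(p,"knob"): print(m["p"],m["xy"],toworld(p,m["xy"],.05,s))
E
```

```text
1.4 [0.2333 0.5256 0.2423] 66.06425985116009 [ 1.032   0.2759  1.5049  0.      1.3607 -0.121 ] 0.011
[[ 1.      0.0013  0.0017  0.0013]
 [-0.0017  0.955   0.2965 -0.0738]
 [-0.0012 -0.2965  0.955  -0.1316]
 [ 0.      0.      0.      1.    ]] 60.07942173575999
0.62 [53.4, 309.1] [[0.2613 0.2597 0.05  ]]
```

View pics/w1.png

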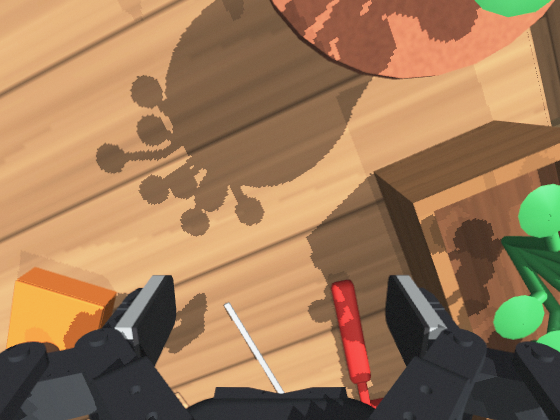

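The wrong keys were given, so nothing moved; the wrist picture only shows the start area, with the fingers at the bottom edge. Resending with all keys.

Emit:
play_rows([
  {"fingers": -1,"dx": 13,"dy": -37,"dz": 0,"turn": 0.03},
  {"fingers": -1,"dx": 13,"dy": -37,"dz": 0,"turn": 0.03},
  {"fingers": -1,"dx": 13,"dy": -37,"dz": 0,"turn": 0.03},
  {"fingers": -1,"dx": 13,"dy": -37,"dz": 0,"turn": 0.03},
  {"fingers": -1,"dx": 13,"dy": -37,"dz": 0,"turn": 0.03},
  {"fingers": -1,"dx": 13,"dy": -37,"dz": 0,"turn": 0.03},
  {"fingers": -1,"dx": 13,"dy": -37,"dz": 0,"turn": 0.03},
  {"fingers": -1,"dx": 13,"dy": -37,"dz": 0,"turn": 0.03},
  {"fingers": -1,"dx": 13,"dy": -37,"dz": 0,"turn": 0.03},
  {"fingers": -1,"dx": 13,"dy": -37,"dz": 0,"turn": 0.03},
  {"fingers": -1,"dx": 13,"dy": -37,"dz": 0,"turn": 0.03},
  {"fingers": -1,"dx": 13,"dy": -37,"dz": 0,"turn": 0.03},
  {"fingers": -1,"dx": 13,"dy": -37,"dz": 0,"turn": 0.03},
  {"fingers": -1,"dx": 13,"dy": -37,"dz": 0,"turn": 0.03},
  {"fingers": -1,"dx": 13,"dy": -37,"dz": 0,"turn": 0.03},
  {"fingers": -1,"dx": 13,"dy": -37,"dz": 0,"turn": 0.03},
  {"fingers": -1,"dx": 13,"dy": -37,"dz": 0,"turn": 0.03},
  {"fingers": -1,"dx": 13,"dy": -37,"dz": 0,"turn": 0.03},
])

```text
clock: 3.0
position: [0.4689, -0.1636, 0.2453]
ee_rot: [0.001, 0.647, 0.762, 0.007]
contact_force: [1.4, -0.3, -0.1]
width: 0.0859
```

Run:
```python
from h import *
np.set_printoptions(precision=4,suppress=True)
s=get_state();p=get_image("wrist");save(p,"w2")
print(s["clock"],s["position"],yaw(s),s["qpos"])
for m in masks_of(p,"knob"): print(m["p"],m["xy"],toworld(p,m["xy"],.046,s))
print("cover",rect(p,hsvmask(p,(50,70,30),(85,255,255)),.046,s))
```

```text
3.0 [ 0.4689 -0.1636  0.2453] 99.3282397124289 [-0.4852  0.1519  1.6634  0.0135  1.3211 -2.2221]
0.94 [250.3, 191.1] [[ 0.4859 -0.1872  0.046 ]]
0.53 [234.6, 2.5] [[ 0.3315 -0.2219  0.046 ]]
cover (array([ 488.9, -182.6]), array([ 98.7, 154.8]), 10.0)
```

View pics/w2.png

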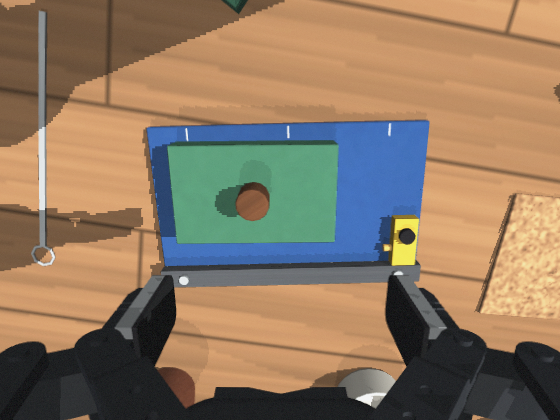

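The wrist view shows the cover at (255,195) with its knob at (253,201), the fence below it, the yellow stop at (405,240), and the pin at about (387,248).

Emit:
play_rows([
  {"fingers": -1,"dx": 6,"dy": -7,"dz": -35,"turn": 0},
  {"fingers": -1,"dx": 6,"dy": -7,"dz": -35,"turn": 0},
  {"fingers": -1,"dx": 6,"dy": -7,"dz": -35,"turn": 0},
  {"fingers": -1,"dx": 0,"dy": 0,"dz": -25,"turn": 0},
  {"fingers": -1,"dx": 0,"dy": 0,"dz": 0,"turn": 0},
])

```text
clock: 3.52
position: [0.4917, -0.1916, 0.1137]
ee_rot: [0.008, 0.652, 0.758, 0.008]
contact_force: [-1.4, 0.3, -0.8]
width: 0.0854
```

Run:
```python
from h import *
np.set_printoptions(precision=4,suppress=True)
s=get_state();p=get_image("wrist");save(p,"w3")
print(s["clock"],s["position"],yaw(s),s["qpos"])
m=hsvmask(p,(0,80,30),(18,255,200),(150,100,420,330))
n,l,st,c=cv2.connectedComponentsWithStats(m)
for i in range(1,n):
    if st[i,4]>300: print(st[i],c[i],toworld(p,c[i],.065,s))
```

```text
3.5167 [ 0.4917 -0.1916  0.1137] 98.61008231783752 [-0.5116  0.3032  1.8147  0.0142  1.006  -2.2401]
[151 101 111  13 790] [203.2304 106.4228] [[ 0.4294 -0.2378  0.065 ]]
[ 269  205   56   68 3024] [295.8489 239.3228] [[ 0.4901 -0.1831  0.065 ]]
```

Emit:
play_rows([
  {"fingers": -1,"dx": -2,"dy": 4,"dz": -20,"turn": 0},
  {"fingers": -1,"dx": -1,"dy": 3,"dz": -15,"turn": 0},
  {"fingers": -1,"dx": 0,"dy": 1,"dz": -10,"turn": 0},
  {"fingers": -1,"dx": 0,"dy": 0,"dz": -4,"turn": 0},
  {"fingers": -1,"dx": 0,"dy": 0,"dz": 0,"turn": 0},
])

```text
clock: 3.98
position: [0.4951, -0.1845, 0.0734]
ee_rot: [0.016, 0.651, 0.759, 0.01]
contact_force: [0.3, 0.4, -0.1]
width: 0.085
```

Emit:
play_rows([
  {"fingers": -1,"dx": -4,"dy": 1,"dz": -6,"turn": 0},
  {"fingers": -1,"dx": -3,"dy": 0,"dz": -5,"turn": 0},
  {"fingers": -1,"dx": -1,"dy": 0,"dz": -1,"turn": 0},
  {"fingers": 1,"dx": 0,"dy": 0,"dz": 0,"turn": 0},
  {"fingers": 1,"dx": 0,"dy": 0,"dz": 0,"turn": 0},
  {"fingers": 1,"dx": 0,"dy": 0,"dz": 0,"turn": 0},
  {"fingers": 1,"dx": 0,"dy": 0,"dz": 0,"turn": 0},
  {"fingers": 1,"dx": 0,"dy": 0,"dz": 0,"turn": 0},
  {"fingers": 1,"dx": 0,"dy": 0,"dz": 0,"turn": 0},
  {"fingers": 1,"dx": 0,"dy": 0,"dz": 0,"turn": 0},
], squeeze=45)

```text
clock: 4.82
position: [0.4893, -0.185, 0.0656]
ee_rot: [0.02, 0.651, 0.759, 0.011]
contact_force: [0.3, -0.3, -1.5]
width: 0.0284
```

Emit:
play_rows([
  {"fingers": 1,"dx": 0,"dy": 0,"dz": 6,"turn": 0},
  {"fingers": 1,"dx": 0,"dy": 0,"dz": 10,"turn": 0},
  {"fingers": 1,"dx": 0,"dy": 0,"dz": 15,"turn": 0},
  {"fingers": 1,"dx": 0,"dy": 0,"dz": 20,"turn": 0},
  {"fingers": 1,"dx": 0,"dy": 0,"dz": 20,"turn": 0},
  {"fingers": 1,"dx": 0,"dy": 0,"dz": 20,"turn": 0},
  {"fingers": 1,"dx": 0,"dy": 0,"dz": 10,"turn": 0},
  {"fingers": 1,"dx": 0,"dy": 0,"dz": 0,"turn": 0},
])

```text
clock: 5.48
position: [0.485, -0.1829, 0.1683]
ee_rot: [0.015, 0.651, 0.759, 0.009]
contact_force: [0.3, -0.3, -2.6]
width: 0.0284
```

Run:
```python
from h import *
np.set_printoptions(precision=4,suppress=True)
s=get_state();print(s["clock"],s["position"],yaw(s),s["ee_rot"],s["contact_force"],s["width"])
p=get_image("top")
print("cover",rect(p,hsvmask(p,(50,70,30),(85,255,255),(300,170,390,250)),.046+s["position"][2]-.0656))
```

```text
5.4833 [ 0.485  -0.1829  0.1683] 98.72658984919303 [0.0148 0.6511 0.7588 0.0091] [ 0.3325 -0.2651 -2.6366] 0.028426647812646262
cover (array([ 473.9, -135. ]), array([91.6, 61.4]), 9.6)
```

Emit:
play_rows([
  {"fingers": 1,"dx": 1,"dy": 12,"dz": 0,"turn": 0},
  {"fingers": 1,"dx": 3,"dy": 24,"dz": 0,"turn": -0.01},
  {"fingers": 1,"dx": 3,"dy": 30,"dz": 0,"turn": -0.01},
  {"fingers": 1,"dx": 3,"dy": 30,"dz": 0,"turn": -0.01},
  {"fingers": 1,"dx": 3,"dy": 30,"dz": 0,"turn": -0.01},
  {"fingers": 1,"dx": 3,"dy": 30,"dz": 0,"turn": -0.01},
  {"fingers": 1,"dx": 3,"dy": 30,"dz": 0,"turn": -0.01},
  {"fingers": 1,"dx": 3,"dy": 30,"dz": 0,"turn": -0.01},
  {"fingers": 1,"dx": 3,"dy": 30,"dz": 0,"turn": -0.01},
  {"fingers": 1,"dx": 3,"dy": 30,"dz": 0,"turn": -0.01},
  {"fingers": 1,"dx": 3,"dy": 30,"dz": 0,"turn": -0.01},
  {"fingers": 1,"dx": 3,"dy": 30,"dz": 0,"turn": 0},
  {"fingers": 1,"dx": 2,"dy": 24,"dz": 0,"turn": 0},
  {"fingers": 1,"dx": 1,"dy": 12,"dz": 0,"turn": 0},
  {"fingers": 1,"dx": 0,"dy": 0,"dz": 0,"turn": 0},
])

```text
clock: 6.78
position: [0.5041, 0.2162, 0.1476]
ee_rot: [-0.001, 0.692, 0.722, -0.002]
contact_force: [-1.0, 0.3, -3.1]
width: 0.0284
```

Run:
```python
from h import *
np.set_printoptions(precision=4,suppress=True)
s=get_state();p=get_image("wrist");save(p,"w4")
print(s["clock"],s["position"],yaw(s),s["ee_rot"],s["contact_force"],s["width"])
z=.046+s["position"][2]-.0656
print("cover",rect(p,hsvmask(p,(50,70,30),(85,255,255)),z,s))
```

```text
6.7833 [0.5041 0.2162 0.1476] 92.39556124303776 [-0.001   0.6922  0.7217 -0.002 ] [-1.0486  0.2592 -3.0653] 0.02843803560770819
cover (array([493.6, 216.6]), array([ 85.6, 156.7]), 2.4)
```

View pics/w4.png

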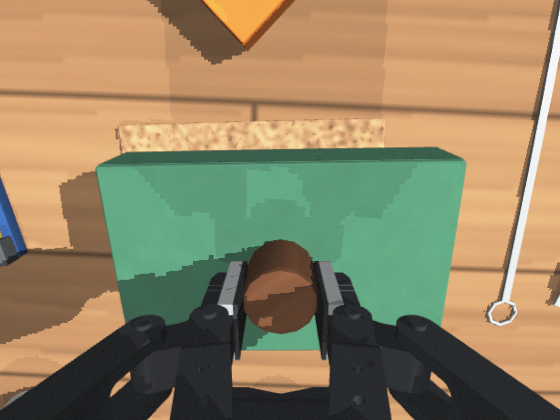

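The cover is held level over the mat (edge visible at rows 125–150), about 18 mm off in x and y. I'll correct and descend.

Emit:
play_rows([
  {"fingers": 1,"dx": 6,"dy": -5,"dz": -10,"turn": 0.01},
  {"fingers": 1,"dx": 6,"dy": -5,"dz": -12,"turn": 0.01},
  {"fingers": 1,"dx": 5,"dy": -5,"dz": -12,"turn": 0},
  {"fingers": 1,"dx": 2,"dy": -2,"dz": -12,"turn": 0},
  {"fingers": 1,"dx": 0,"dy": 0,"dz": -10,"turn": 0},
  {"fingers": 1,"dx": 0,"dy": 0,"dz": -8,"turn": 0},
  {"fingers": 1,"dx": 0,"dy": 0,"dz": 0,"turn": 0},
  {"fingers": 1,"dx": 0,"dy": 0,"dz": 0,"turn": 0},
])

```text
clock: 7.5
position: [0.52, 0.1877, 0.0727]
ee_rot: [-0.002, 0.685, 0.728, -0.009]
contact_force: [0.5, 0.3, -3.0]
width: 0.0283
```

Emit:
play_rows([
  {"fingers": 1,"dx": 1,"dy": 5,"dz": -2,"turn": 0},
  {"fingers": 1,"dx": 1,"dy": 4,"dz": -2,"turn": 0},
  {"fingers": 1,"dx": 0,"dy": 2,"dz": -2,"turn": 0},
  {"fingers": 1,"dx": 0,"dy": 0,"dz": -2,"turn": 0},
  {"fingers": 1,"dx": 0,"dy": 0,"dz": 0,"turn": 0},
])

```text
clock: 7.92
position: [0.5234, 0.1995, 0.0654]
ee_rot: [-0.001, 0.686, 0.728, -0.008]
contact_force: [0.1, 0.5, -2.0]
width: 0.0284
```

Emit:
play_rows([
  {"fingers": 1,"dx": 0,"dy": 0,"dz": -1.5,"turn": 0},
  {"fingers": 1,"dx": 0,"dy": 0,"dz": -1.5,"turn": 0},
  {"fingers": 1,"dx": 0,"dy": 0,"dz": -1,"turn": 0},
  {"fingers": 1,"dx": 0,"dy": 0,"dz": -0.5,"turn": 0},
])

```text
clock: 8.25
position: [0.5238, 0.2003, 0.0613]
ee_rot: [-0.001, 0.685, 0.728, -0.007]
contact_force: [-0.6, 0.4, -2.5]
width: 0.0285
```

Emit:
play_rows([
  {"fingers": 1,"dx": 0,"dy": 0,"dz": -0.8,"turn": 0},
  {"fingers": 1,"dx": 0,"dy": 0,"dz": -0.8,"turn": 0},
  {"fingers": 1,"dx": 0,"dy": 0,"dz": -0.8,"turn": 0},
  {"fingers": 1,"dx": 0,"dy": 0,"dz": -0.5,"turn": 0},
])

```text
clock: 8.58
position: [0.523, 0.2005, 0.0601]
ee_rot: [-0.001, 0.685, 0.728, -0.007]
contact_force: [-2.8, 0.2, 3.8]
width: 0.0285
```

Emit:
play_rows([
  {"fingers": 1,"dx": 0,"dy": 0,"dz": -0.6,"turn": 0},
  {"fingers": 1,"dx": 0,"dy": 0,"dz": -0.6,"turn": 0},
  {"fingers": 1,"dx": 0,"dy": 0,"dz": 0,"turn": 0},
], squeeze=20)

```text
clock: 8.83
position: [0.5231, 0.2004, 0.0602]
ee_rot: [-0.001, 0.685, 0.728, -0.006]
contact_force: [-1.0, -0.0, 1.9]
width: 0.0284
```

Emit:
play_rows([
  {"fingers": 1,"dx": 0,"dy": 0,"dz": -1,"turn": 0},
  {"fingers": 1,"dx": 0,"dy": 0,"dz": -1.5,"turn": 0},
  {"fingers": 1,"dx": 0,"dy": 0,"dz": -1.5,"turn": 0},
])

```text
clock: 9.08
position: [0.5214, 0.2004, 0.0583]
ee_rot: [-0.002, 0.685, 0.728, -0.007]
contact_force: [-4.8, -0.5, 13.7]
width: 0.0288
```

Seated; release and rise.

Emit:
play_rows([
  {"fingers": -0.2,"dx": 0,"dy": 0,"dz": 0,"turn": 0},
  {"fingers": -1,"dx": 0,"dy": 0,"dz": 0,"turn": 0},
  {"fingers": -1,"dx": 0,"dy": 0,"dz": 0,"turn": 0},
  {"fingers": -1,"dx": 0,"dy": 0,"dz": 0,"turn": 0},
  {"fingers": -1,"dx": 0,"dy": 0,"dz": 0,"turn": 0},
  {"fingers": -1,"dx": 0,"dy": 0,"dz": 10,"turn": 0},
  {"fingers": -1,"dx": 0,"dy": 0,"dz": 25,"turn": 0},
  {"fingers": -1,"dx": 0,"dy": 0,"dz": 35,"turn": 0},
  {"fingers": -1,"dx": 0,"dy": 0,"dz": 35,"turn": 0},
  {"fingers": -1,"dx": 0,"dy": 0,"dz": 30,"turn": 0},
])

```text
clock: 9.92
position: [0.5175, 0.1986, 0.191]
ee_rot: [-0.006, 0.685, 0.728, -0.014]
contact_force: [0.9, 0.1, -0.7]
width: 0.0851
```

Emit:
play_rows([
  {"fingers": -1,"dx": -3,"dy": -20,"dz": 0,"turn": 0.01},
  {"fingers": -1,"dx": -5,"dy": -35,"dz": 0,"turn": 0.015},
  {"fingers": -1,"dx": -5,"dy": -35,"dz": 2,"turn": 0.015},
  {"fingers": -1,"dx": -5,"dy": -35,"dz": 2,"turn": 0.015},
  {"fingers": -1,"dx": -5,"dy": -35,"dz": 2,"turn": 0.015},
  {"fingers": -1,"dx": -5,"dy": -35,"dz": 2,"turn": 0.015},
  {"fingers": -1,"dx": -5,"dy": -35,"dz": 2,"turn": 0.015},
  {"fingers": -1,"dx": -5,"dy": -35,"dz": 2,"turn": 0.015},
  {"fingers": -1,"dx": -5,"dy": -35,"dz": 2,"turn": 0.01},
  {"fingers": -1,"dx": -5,"dy": -35,"dz": 2,"turn": 0.01},
  {"fingers": -1,"dx": -3,"dy": -20,"dz": 0,"turn": 0},
  {"fingers": -1,"dx": 0,"dy": 0,"dz": 0,"turn": 0},
])

```text
clock: 10.92
position: [0.4699, -0.169, 0.2279]
ee_rot: [0.008, 0.629, 0.777, -0.002]
contact_force: [0.8, 0.8, 0.6]
width: 0.0855
```

Run:
```python
from h import *
np.set_printoptions(precision=4,suppress=True)
s=get_state();p=get_image("wrist");save(p,"w5")
print(s["clock"],s["position"],yaw(s),s["ee_rot"],s["contact_force"])
t=get_image("top")
print("cover",rect(t,hsvmask(t,(50,70,30),(85,255,255),(150,160,270,250)),.039))
save(t,"top5")
```

```text
10.9167 [ 0.4699 -0.169   0.2279] 102.03343921691246 [ 0.0077  0.6291  0.7773 -0.002 ] [0.8127 0.8379 0.5863]
cover (array([516.3, 198.5]), array([ 90.9, 148.5]), 4.5)
```

View pics/w5.png

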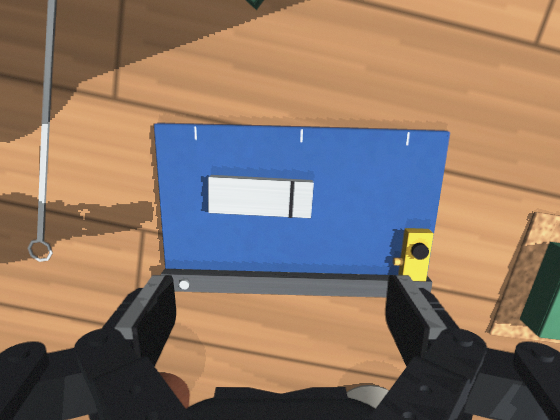

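The bar is bare at about (260,197), its black line toward the stop (right). The stop is at (417,255), pin at (398,262), fence below.

```bash
cat >> h.py <<'E'
def jig2w(P,J): # J=(x,y,yawdeg)
    c,s_=np.cos(np.radians(J[2])),np.sin(np.radians(J[2])); P=np.atleast_2d(P)
    return P@np.array([[c,s_],[-s_,c]])+J[:2]
def w2jig(W,J):
    c,s_=np.cos(np.radians(J[2])),np.sin(np.radians(J[2])); return (np.atleast_2d(W)-J[:2])@np.array([[c,-s_],[s_,c]])
E
python3 - <<'E'
from h import *
from scipy.optimize import least_squares
np.set_printoptions(precision=1,suppress=True)
p=get_image("wrist");s=get_state()
pj=np.array([[-85,-140],[-85,140],[65,-140],[65,140]],float) 
z=np.array([.012,.012,.026,.026])
px=[[155,124],[448,131],[164,275],[431,281]]
W=toworld(p,px,z,s)[:,:2]*1000
r=least_squares(lambda J:(jig2w(pj,J)-W).ravel(),[500,-150,10]);J=r.x;print("J wrist",J,r.fun)
t=get_image("top")
Wt=toworld(t,np.array([[384,214],[551,182],[570,284],[402,317]])/1.8+[60,70],[.026,.026,.012,.012])[:,:2]*1000
pt=np.array([[85,140],[85,-140],[-85,-140],[-85,140]],float)
r=least_squares(lambda J:(jig2w(pt,J)-Wt).ravel(),[500,-150,10]);print("J top",r.x,r.fun)
b=toworld(p,[[208,177],[313,182],[311,218],[209,213]],.024,s)[:,:2]*1000
bj=w2jig(b,J);print(bj,bj.mean(0),b.mean(0)); 
m=hsvmask(p,(0,0,170),(180,40,255),(190,160,330,240));print("bar",rect(p,m,.024,s))
print("stop",w2jig(toworld(p,[[406,230],[400,280]],.026,s)[:,:2]*1000,J))
mt=hsvmask(t,(0,0,170),(180,40,255),(300,170,400,250));
try: print("bar top",rect(t,mt,.024))
except Exception as e: print(e)
E
```

```text
J wrist [ 505.1 -139.7   11.2] [ 0.7 -2.2 -1.   2.9  0.9 -3.4 -0.5  2.6]
J top [ 501.1 -146.5   10. ] [ 0.5  2.   0.1 -0.3 -0.8 -1.   0.2 -0.6]
[[-38.2 -87.4]
 [-35.6  11.6]
 [  0.3  11.4]
 [ -2.5 -87.8]] [-19.  -38.1] [ 493.8 -180.8]
bar (array([ 495.8, -194.7]), array([35.4, 77.7]), 9.4)
stop [[  9.9 104.6]
 [ 64.6 105.3]]
bar top (array([ 503.4, -263.3]), array([125.4,  66.1]), 62.4)
```

Emit:
play_rows([
  {"fingers": 1,"dx": -6,"dy": -6,"dz": -20,"turn": -0.01},
  {"fingers": 1,"dx": -6,"dy": -6,"dz": -30,"turn": -0.01},
  {"fingers": 1,"dx": -6,"dy": -6,"dz": -30,"turn": 0},
  {"fingers": 1,"dx": -2,"dy": -1,"dz": -30,"turn": 0},
  {"fingers": 1,"dx": -2,"dy": 0,"dz": -25,"turn": 0},
  {"fingers": 1,"dx": 0,"dy": 0,"dz": -15,"turn": 0},
  {"fingers": 1,"dx": 0,"dy": 0,"dz": 0,"turn": 0},
  {"fingers": 1,"dx": 0,"dy": 0,"dz": 0,"turn": 0},
])

```text
clock: 11.78
position: [0.4507, -0.1703, 0.075]
ee_rot: [0.008, 0.628, 0.778, 0.002]
contact_force: [0.9, 0.0, 1.2]
width: -0.0
```

Run:
```python
from h import *
np.set_printoptions(precision=4,suppress=True)
s=get_state();p=get_image("wrist");save(p,"w6")
print(s["clock"],s["position"],yaw(s),s["ee_rot"],s["contact_force"],s["width"],topix(p,[s["position"]-[0,0,.011]],s))
m=hsvmask(p,(0,0,150),(180,40,255),(0,60,560,400));print("bar",rect(p,m,.024,s))
```

```text
11.7833 [ 0.4507 -0.1703  0.075 ] 102.11315738926037 [0.0085 0.6285 0.7778 0.0023] [0.8523 0.0005 1.2214] -4.946668946391128e-05 [[280.1089 273.9143]]
bar (array([ 497.2, -207.4]), array([35.3, 56.3]), 9.9)
```

View pics/w6.png

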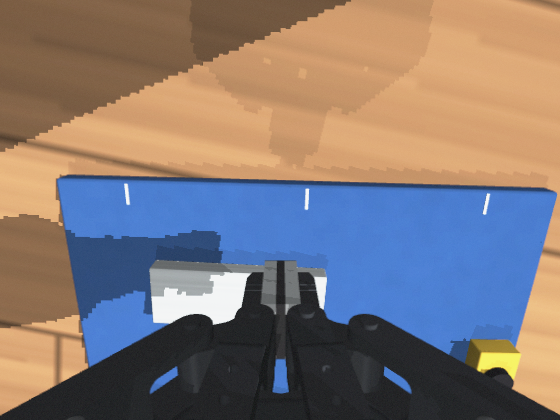

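The fingers are closed and high above the bed. The bar's near edge runs from (151,268) to (327,272), and the jig's near edge from (60,178) to (553,190).

Run:
```python
from h import *
np.set_printoptions(precision=1,suppress=True)
p=get_image("wrist");s=get_state()
n=toworld(p,[[59,178],[554,190],[307,187]],.012,s)[:,:2]*1000
d=n[1]-n[0];th=np.degrees(np.arctan2(-d[0],d[1]));print(n,np.hypot(*d),th)
c,s_=np.cos(np.radians(th)),np.sin(np.radians(th))
m=n[:2].mean(0);J=[m[0]+85*c,m[1]+85*s_,th];print("J",J)
b=toworld(p,[[151,268],[327,272]],.024,s)[:,:2]*1000
print("bar",b,w2jig(b,J)); print("tcp",w2jig(s["position"][:2]*1000,J),s["position"])
print("stop", w2jig(toworld(p,[[471,341]],.026,s)[:,:2]*1000,J))
```

```text
[[ 447.9 -298.1]
 [ 395.8  -28. ]
 [ 423.6 -162.5]] 275.0300323693895 10.93210435963147
J [np.float64(505.30892597783213), np.float64(-146.91629605029308), np.float64(10.93210435963147)]
bar [[ 485.1 -238.5]
 [ 466.  -141.5]] [[-37.2 -86.1]
 [-37.5  12.8]]
tcp [[-57.5 -13.5]] [ 0.5 -0.2  0.1]
stop [[  5.1 101.1]]
```

Emit:
play_rows([
  {"fingers": 1,"dx": -1,"dy": -9,"dz": -8,"turn": -0.012},
  {"fingers": 1,"dx": -1,"dy": -9,"dz": -10,"turn": -0.012},
  {"fingers": 1,"dx": 0,"dy": -6,"dz": -10,"turn": 0},
  {"fingers": 1,"dx": 0,"dy": 0,"dz": -8,"turn": 0},
  {"fingers": 1,"dx": 0,"dy": 0,"dz": -4,"turn": 0},
  {"fingers": 1,"dx": 0,"dy": 0,"dz": 0,"turn": 0},
])

```text
clock: 12.38
position: [0.454, -0.2003, 0.0376]
ee_rot: [0.017, 0.639, 0.769, 0.003]
contact_force: [-0.7, -1.3, -0.2]
width: 0.0002
```

Emit:
play_rows([
  {"fingers": 1,"dx": -2,"dy": 2,"dz": -4,"turn": 0},
  {"fingers": 1,"dx": -2,"dy": 2,"dz": -4,"turn": 0},
  {"fingers": 1,"dx": 0,"dy": 1,"dz": -3,"turn": 0},
  {"fingers": 1,"dx": 0,"dy": 0,"dz": -1,"turn": 0},
  {"fingers": 1,"dx": 0,"dy": 0,"dz": 0,"turn": 0},
])

```text
clock: 12.8
position: [0.4494, -0.1947, 0.0246]
ee_rot: [0.017, 0.639, 0.769, 0.003]
contact_force: [-1.5, -0.1, -0.1]
width: 0.0001
```

Emit:
play_rows([
  {"fingers": 1,"dx": 4,"dy": 0.8,"dz": 0.8,"turn": 0},
  {"fingers": 1,"dx": 5,"dy": 1,"dz": 0.4,"turn": 0},
  {"fingers": 1,"dx": 5,"dy": 1,"dz": 0,"turn": 0},
  {"fingers": 1,"dx": 5,"dy": 1,"dz": 0,"turn": 0},
  {"fingers": 1,"dx": 5,"dy": 1,"dz": 0,"turn": 0},
  {"fingers": 1,"dx": 5,"dy": 1,"dz": 0,"turn": 0},
  {"fingers": 1,"dx": 5,"dy": 1,"dz": 0,"turn": 0},
])

```text
clock: 13.38
position: [0.4836, -0.1865, 0.0261]
ee_rot: [0.014, 0.638, 0.77, 0.002]
contact_force: [-3.6, -1.0, 3.3]
width: -0.0
```

Run:
```python
from h import *
np.set_printoptions(precision=4,suppress=True)
s=get_state();p=get_image("wrist");save(p,"w7")
print(s["clock"],s["position"],yaw(s),s["ee_rot"],s["contact_force"],w2jig(s["position"][:2]*1000,(504.5,-147,10.7)))
```

```text
13.3833 [ 0.4836 -0.1865  0.0261] 100.64905229592743 [0.0141 0.6383 0.7697 0.0016] [-3.5946 -0.9895  3.2843] [[-27.8395 -34.9159]]
```

View pics/w7.png

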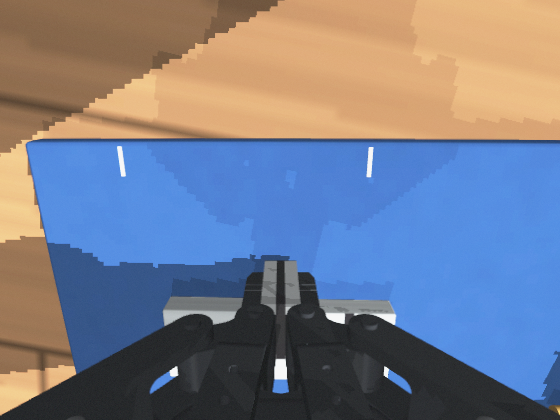

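The bar is being pushed at its centre: its ends are at columns 164 and 396 and the fingers at 280. Continuing.

Emit:
play_rows([
  {"fingers": 1,"dx": 5,"dy": 0.9,"dz": 0,"turn": 0},
  {"fingers": 1,"dx": 5,"dy": 0.9,"dz": 0,"turn": 0},
  {"fingers": 1,"dx": 5,"dy": 0.9,"dz": 0,"turn": 0},
  {"fingers": 1,"dx": 5,"dy": 0.9,"dz": 0,"turn": 0},
  {"fingers": 1,"dx": 5,"dy": 0.9,"dz": 0,"turn": 0},
  {"fingers": 1,"dx": 5,"dy": 0.9,"dz": 0,"turn": 0},
  {"fingers": 1,"dx": 4,"dy": 0.7,"dz": 0,"turn": 0},
  {"fingers": 1,"dx": 2,"dy": 0.4,"dz": 0,"turn": 0},
])

```text
clock: 14.1
position: [0.5236, -0.1789, 0.0261]
ee_rot: [0.014, 0.638, 0.77, 0.002]
contact_force: [-3.1, -1.4, 3.0]
width: -0.0001
```

Emit:
play_rows([
  {"fingers": 1,"dx": 1.5,"dy": 0.3,"dz": 0,"turn": 0},
  {"fingers": 1,"dx": 1.5,"dy": 0.3,"dz": 0,"turn": 0},
  {"fingers": 1,"dx": 1.5,"dy": 0.3,"dz": 0,"turn": 0},
])

```text
clock: 14.35
position: [0.5267, -0.1782, 0.026]
ee_rot: [0.012, 0.637, 0.77, -0.0]
contact_force: [-9.1, -3.6, 6.6]
width: 0.0002
```

Emit:
play_rows([
  {"fingers": 1,"dx": 1.5,"dy": 0.3,"dz": 0,"turn": 0},
  {"fingers": 1,"dx": 1.5,"dy": 0.3,"dz": 0,"turn": 0},
])

```text
clock: 14.52
position: [0.5267, -0.1783, 0.0261]
ee_rot: [0.01, 0.637, 0.771, -0.003]
contact_force: [-6.2, -2.1, 3.9]
width: 0.0001
```

Emit:
play_rows([
  {"fingers": 1,"dx": 2.5,"dy": 0.5,"dz": 0,"turn": 0},
  {"fingers": 1,"dx": 3,"dy": 0.6,"dz": 0,"turn": 0},
  {"fingers": 1,"dx": 3,"dy": 0.6,"dz": 0,"turn": 0},
])

```text
clock: 14.77
position: [0.5268, -0.1783, 0.0263]
ee_rot: [0.004, 0.635, 0.772, -0.009]
contact_force: [-8.1, -3.8, 6.2]
width: -0.0001
```

Run:
```python
from h import *
np.set_printoptions(precision=4,suppress=True)
s=get_state();p=get_image("wrist");save(p,"w8");t=get_image("top");save(t,"top8")
print(s["clock"],s["position"],yaw(s),s["ee_rot"],s["contact_force"],s["moment"])
```

```text
14.7667 [ 0.5268 -0.1783  0.0263] 101.13349713452222 [ 0.004   0.6352  0.7723 -0.0091] [-8.1281 -3.8287  6.2319] [-0.6897  1.5851 -0.0609]
```

Emit:
play_rows([
  {"fingers": 1,"dx": -6,"dy": -1,"dz": 0,"turn": 0},
  {"fingers": 1,"dx": -6,"dy": -1,"dz": 4,"turn": 0},
  {"fingers": 1,"dx": 0,"dy": 0,"dz": 20,"turn": 0},
  {"fingers": 1,"dx": 0,"dy": 0,"dz": 20,"turn": 0},
  {"fingers": 1,"dx": 14,"dy": -17,"dz": 5,"turn": 0},
  {"fingers": 1,"dx": 14,"dy": -17,"dz": 0,"turn": 0},
  {"fingers": 1,"dx": 14,"dy": -17,"dz": 0,"turn": 0},
  {"fingers": 1,"dx": 12,"dy": -17,"dz": 0,"turn": 0},
  {"fingers": 1,"dx": 0,"dy": 0,"dz": 0,"turn": 0},
  {"fingers": 1,"dx": 0,"dy": 0,"dz": 0,"turn": 0},
])

```text
clock: 15.7
position: [0.5768, -0.2508, 0.0813]
ee_rot: [0.013, 0.637, 0.771, -0.002]
contact_force: [0.1, 1.1, -0.7]
width: -0.0004
```

Run:
```python
from h import *
np.set_printoptions(precision=4,suppress=True)
s=get_state();p=get_image("wrist");save(p,"w9")
print(s["clock"],s["position"],yaw(s),s["ee_rot"],s["contact_force"])
```

```text
15.7 [ 0.5768 -0.2508  0.0813] 100.88364444199318 [ 0.0133  0.6367  0.771  -0.0023] [ 0.0574  1.1151 -0.7356]
```

View pics/w9.png

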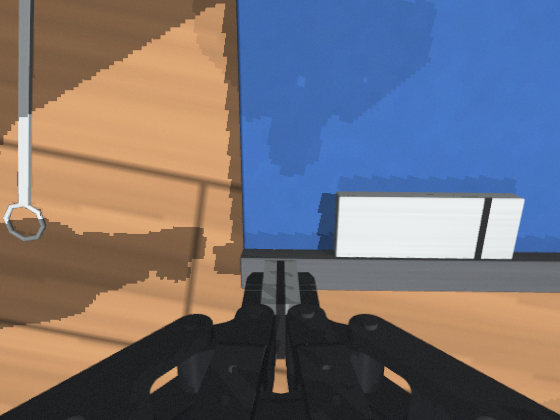

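The bar lies flush on the fence (rows 196–258), its -y end at column 338. The fingers are over the left end, a bit too far in x.

Run:
```python
from h import *
np.set_printoptions(precision=1,suppress=True)
s=get_state();p=get_image("wrist")
b=toworld(p,[[339,197],[338,257],[523,198]],.024,s)[:,:2]*1000
f=toworld(p,[[244,258],[555,262]],.026,s)[:,:2]*1000
d=f[1]-f[0];print(b,f,np.degrees(np.arctan2(-d[0],d[1])))
th=10.7;R=np.array([[np.cos(np.radians(th)),-np.sin(np.radians(th))],[np.sin(np.radians(th)),np.cos(np.radians(th))]])
print((b-s["position"][:2]*1000)@R,(f-s["position"][:2]*1000)@R)
d=b[2]-b[0];print(np.degrees(np.arctan2(-d[0],d[1])),np.hypot(*d))
```

```text
[[ 549.8 -225.3]
 [ 584.2 -217.4]
 [ 530.8 -128.8]] [[ 594.6 -269.5]
 [ 562.1  -97.7]] 10.700141000050548
[[-21.9  30.3]
 [ 13.4  31.7]
 [-22.6 128.7]] [[ 13.9 -21.4]
 [ 13.9 153.4]]
11.094895084368506 98.40339601960864
```

Emit:
play_rows([
  {"fingers": 1,"dx": -3,"dy": -1,"dz": -8,"turn": 0},
  {"fingers": 1,"dx": -3,"dy": 0,"dz": -10,"turn": 0},
  {"fingers": 1,"dx": -1,"dy": 0,"dz": -10,"turn": 0},
  {"fingers": 1,"dx": -0.5,"dy": 0,"dz": -6,"turn": 0},
  {"fingers": 1,"dx": 0,"dy": 0,"dz": -3,"turn": 0},
  {"fingers": 1,"dx": 0,"dy": 0,"dz": 0,"turn": 0},
])

```text
clock: 16.3
position: [0.5642, -0.2464, 0.0404]
ee_rot: [0.011, 0.636, 0.772, -0.002]
contact_force: [-0.8, -0.1, -0.2]
width: -0.0001
```

Emit:
play_rows([
  {"fingers": 1,"dx": 3.5,"dy": -2,"dz": -4,"turn": 0},
  {"fingers": 1,"dx": 2.5,"dy": -2,"dz": -4,"turn": 0},
  {"fingers": 1,"dx": 1,"dy": -1,"dz": -3,"turn": 0},
  {"fingers": 1,"dx": 0,"dy": 0,"dz": -2,"turn": 0},
  {"fingers": 1,"dx": 0,"dy": 0,"dz": 0,"turn": 0},
])

```text
clock: 16.72
position: [0.5729, -0.252, 0.0263]
ee_rot: [0.011, 0.635, 0.772, -0.002]
contact_force: [0.3, 0.4, -0.5]
width: 0.0003
```

Emit:
play_rows([
  {"fingers": 1,"dx": -0.9,"dy": 4.9,"dz": 0,"turn": 0},
  {"fingers": 1,"dx": -0.9,"dy": 4.9,"dz": 0,"turn": 0},
  {"fingers": 1,"dx": -0.9,"dy": 4.9,"dz": 0,"turn": 0},
  {"fingers": 1,"dx": -0.7,"dy": 4.9,"dz": 0,"turn": 0},
  {"fingers": 1,"dx": -0.7,"dy": 4.9,"dz": 0,"turn": 0},
  {"fingers": 1,"dx": -0.7,"dy": 4.9,"dz": 0,"turn": 0},
  {"fingers": 1,"dx": -0.7,"dy": 4.9,"dz": 0,"turn": 0},
  {"fingers": 1,"dx": -0.7,"dy": 4.9,"dz": 0,"turn": 0},
])

```text
clock: 17.38
position: [0.5669, -0.2122, 0.0275]
ee_rot: [0.014, 0.635, 0.772, -0.003]
contact_force: [-0.6, -1.9, 0.8]
width: -0.0004
```

Run:
```python
from h import *
np.set_printoptions(precision=4,suppress=True)
s=get_state();p=get_image("wrist");save(p,"w10")
print(s["clock"],s["position"],yaw(s),s["ee_rot"],s["contact_force"],s["moment"])
```

```text
17.3833 [ 0.5669 -0.2122  0.0275] 101.13266536508243 [ 0.0141  0.6351  0.7723 -0.0033] [-0.5739 -1.9375  0.8013] [-0.3897  0.0842  0.0128]
```

View pics/w10.png

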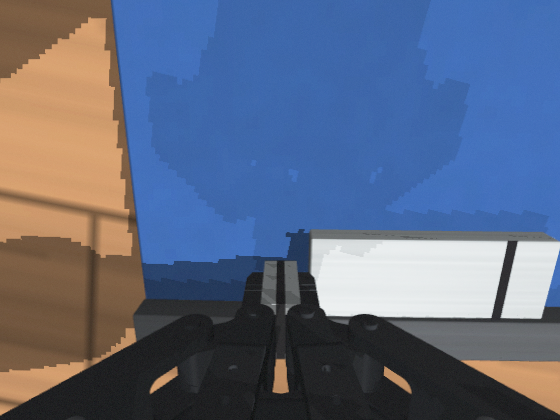

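The fingers are flat on the bar's end face, the bar is still flush on the fence and sliding at about 2 N.

Emit:
play_rows([
  {"fingers": 1,"dx": -0.8,"dy": 4.9,"dz": -0.2,"turn": 0},
  {"fingers": 1,"dx": -0.8,"dy": 4.9,"dz": -0.2,"turn": 0},
  {"fingers": 1,"dx": -0.8,"dy": 4.9,"dz": -0.2,"turn": 0},
  {"fingers": 1,"dx": -0.8,"dy": 4.9,"dz": -0.2,"turn": 0},
  {"fingers": 1,"dx": -0.8,"dy": 4.9,"dz": -0.2,"turn": 0},
  {"fingers": 1,"dx": -0.8,"dy": 4.9,"dz": -0.2,"turn": 0},
  {"fingers": 1,"dx": -0.8,"dy": 4.9,"dz": -0.2,"turn": 0},
  {"fingers": 1,"dx": -0.8,"dy": 4.9,"dz": -0.2,"turn": 0},
  {"fingers": 1,"dx": -0.8,"dy": 4.9,"dz": -0.2,"turn": 0},
  {"fingers": 1,"dx": -0.8,"dy": 3,"dz": 0,"turn": 0},
])

```text
clock: 18.27
position: [0.558, -0.1637, 0.0277]
ee_rot: [0.017, 0.634, 0.773, -0.006]
contact_force: [0.5, -2.3, -0.3]
width: 0.0002
```

Emit:
play_rows([
  {"fingers": 1,"dx": -0.4,"dy": 2.5,"dz": -0.4,"turn": 0},
  {"fingers": 1,"dx": -0.4,"dy": 2.5,"dz": -0.4,"turn": 0},
  {"fingers": 1,"dx": -0.4,"dy": 2.5,"dz": -0.4,"turn": 0},
  {"fingers": 1,"dx": -0.4,"dy": 2.5,"dz": -0.4,"turn": 0},
])

```text
clock: 18.6
position: [0.5566, -0.1553, 0.0276]
ee_rot: [0.019, 0.633, 0.774, -0.008]
contact_force: [-1.9, -6.3, 2.7]
width: -0.0001
```

Emit:
play_rows([
  {"fingers": 1,"dx": -0.3,"dy": 1.8,"dz": -0.2,"turn": 0},
  {"fingers": 1,"dx": -0.3,"dy": 1.8,"dz": -0.2,"turn": 0},
  {"fingers": 1,"dx": -0.3,"dy": 1.8,"dz": -0.2,"turn": 0},
])

```text
clock: 18.85
position: [0.5557, -0.1506, 0.0276]
ee_rot: [0.02, 0.632, 0.775, -0.009]
contact_force: [-2.0, -5.7, 2.9]
width: -0.0
```

Emit:
play_rows([
  {"fingers": 1,"dx": -0.3,"dy": 1.8,"dz": -0.2,"turn": 0},
  {"fingers": 1,"dx": -0.3,"dy": 1.8,"dz": -0.2,"turn": 0},
  {"fingers": 1,"dx": -0.3,"dy": 1.8,"dz": -0.2,"turn": 0},
])

```text
clock: 19.1
position: [0.5549, -0.1463, 0.0277]
ee_rot: [0.021, 0.632, 0.775, -0.01]
contact_force: [-1.9, -7.1, 1.9]
width: 0.0003
```

Emit:
play_rows([
  {"fingers": 1,"dx": -0.4,"dy": 1.8,"dz": -0.2,"turn": 0},
  {"fingers": 1,"dx": -0.4,"dy": 1.8,"dz": -0.2,"turn": 0},
  {"fingers": 1,"dx": -0.4,"dy": 1.8,"dz": -0.2,"turn": 0},
])

```text
clock: 19.35
position: [0.554, -0.142, 0.0277]
ee_rot: [0.023, 0.631, 0.775, -0.01]
contact_force: [-0.8, -5.6, 2.8]
width: 0.0002
```

Run:
```python
from h import *
np.set_printoptions(precision=4,suppress=True)
s=get_state();p=get_image("wrist");save(p,"w11");t=get_image("top");c=get_image("scene")
a=cv2.resize(t["pixels"][150:260,250:390],None,fx=2.85,fy=2.85,interpolation=cv2.INTER_CUBIC)
b=cv2.resize(p["pixels"],(400,300))
d=cv2.resize(c["pixels"][150:270,200:340],None,fx=2.85,fy=2.85,interpolation=cv2.INTER_CUBIC)
o=np.zeros((600,800,3),np.uint8);o[:a.shape[0],:a.shape[1]]=a;o[:300,400:]=b;o[-250:,400:]=d[:250,:399][:, :400] if d.shape[1]>=400 else np.pad(d[:250],((0,0),(0,400-d.shape[1]),(0,0)))
cv2.imwrite("pics/m11.png",o[:,:,::-1])
print(s["clock"],s["position"],yaw(s),s["ee_rot"],s["contact_force"],s["moment"])
```

```text
19.35 [ 0.554  -0.142   0.0277] 101.66975821283856 [ 0.0226  0.6312  0.7752 -0.0103] [-0.7825 -5.5686  2.8009] [-0.9349  0.1738 -0.0103]
```

View pics/m11.png

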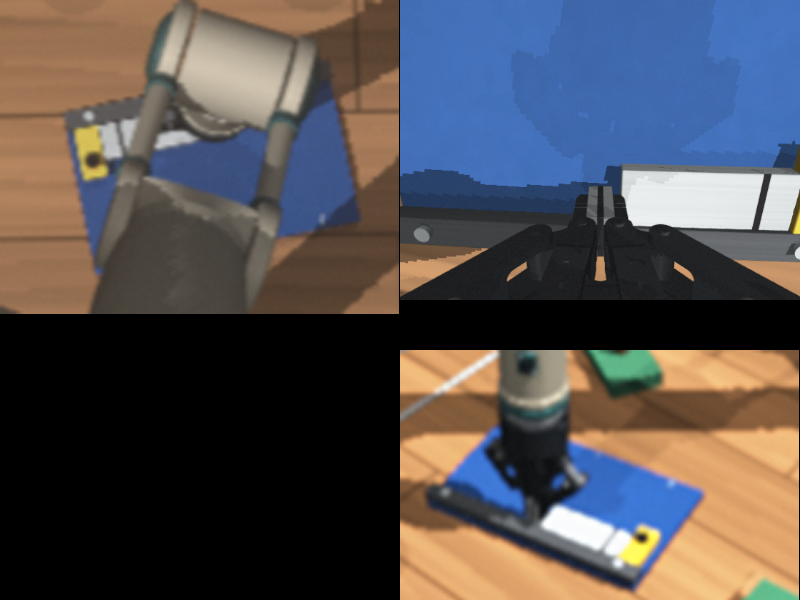

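The bar is flush on the fence and its black-line end is just short of, or touching, the yellow block. Continue gently until it stalls.

Emit:
play_rows([
  {"fingers": 1,"dx": -0.4,"dy": 1.8,"dz": -0.2,"turn": 0},
  {"fingers": 1,"dx": -0.4,"dy": 1.8,"dz": -0.2,"turn": 0},
  {"fingers": 1,"dx": -0.4,"dy": 1.8,"dz": -0.2,"turn": 0},
])

```text
clock: 19.75
position: [0.5539, -0.1406, 0.0279]
ee_rot: [0.026, 0.63, 0.776, -0.013]
contact_force: [-0.7, -10.7, 0.2]
width: -0.0001
```

Emit:
play_rows([
  {"fingers": 1,"dx": -0.4,"dy": 1.8,"dz": -0.2,"turn": 0},
  {"fingers": 1,"dx": -0.4,"dy": 1.8,"dz": -0.2,"turn": 0},
])

```text
clock: 19.92
position: [0.5539, -0.1406, 0.0279]
ee_rot: [0.029, 0.629, 0.777, -0.015]
contact_force: [-1.8, -9.4, 0.4]
width: -0.0001
```

Emit:
play_rows([
  {"fingers": 1,"dx": -0.4,"dy": 1.8,"dz": -0.2,"turn": 0},
  {"fingers": 1,"dx": -0.4,"dy": 1.8,"dz": -0.2,"turn": 0},
])

```text
clock: 20.08
position: [0.5539, -0.1406, 0.028]
ee_rot: [0.031, 0.627, 0.778, -0.017]
contact_force: [-0.6, -9.8, 1.4]
width: 0.0
```

Emit:
play_rows([
  {"fingers": 1,"dx": -0.6,"dy": 3,"dz": 0,"turn": 0},
  {"fingers": 1,"dx": -0.6,"dy": 3,"dz": 0,"turn": 0},
  {"fingers": 1,"dx": 0,"dy": 0,"dz": 0,"turn": 0},
])

```text
clock: 20.33
position: [0.554, -0.1411, 0.0283]
ee_rot: [0.036, 0.626, 0.779, -0.021]
contact_force: [-1.2, -0.7, 0.4]
width: -0.0001
```

Emit:
play_rows([
  {"fingers": 1,"dx": 0.8,"dy": -5,"dz": 0,"turn": 0},
  {"fingers": 1,"dx": 1,"dy": -7,"dz": 3,"turn": 0},
  {"fingers": 1,"dx": 0,"dy": -2,"dz": 20,"turn": 0},
  {"fingers": 1,"dx": 0,"dy": 0,"dz": 25,"turn": 0},
  {"fingers": 1,"dx": -18,"dy": 8,"dz": 25,"turn": 0},
  {"fingers": 1,"dx": -30,"dy": 20,"dz": 30,"turn": 0},
  {"fingers": 1,"dx": -30,"dy": 25,"dz": 30,"turn": 0},
  {"fingers": 1,"dx": -10,"dy": 15,"dz": 0,"turn": 0},
  {"fingers": 1,"dx": 0,"dy": 0,"dz": 0,"turn": 0},
  {"fingers": 1,"dx": 0,"dy": 0,"dz": 0,"turn": 0},
])

```text
clock: 21.17
position: [0.4694, -0.0835, 0.1569]
ee_rot: [0.028, 0.629, 0.777, -0.014]
contact_force: [0.5, -0.3, -0.2]
width: -0.0
```

Run:
```python
from h import *
np.set_printoptions(precision=4,suppress=True)
s=get_state();p=get_image("wrist");save(p,"w12")
print(s["clock"],s["position"],yaw(s),s["ee_rot"],s["contact_force"])
R=np.array([0.5539,-.1406])
uv=topix(p,[[.53,-.05,.03]],s)[0];print(uv)
x,y=int(np.clip(uv[0]-140,0,280)),int(np.clip(uv[1]-105,0,210))
print(x,y)
cv2.imwrite("pics/w12c.png",cv2.resize(p["pixels"][y:y+210,x:x+280,::-1],(800,600),interpolation=cv2.INTER_CUBIC))
```

```text
21.1667 [ 0.4694 -0.0835  0.1569] 102.00143072726908 [ 0.0277  0.6289  0.7769 -0.0137] [ 0.543  -0.278  -0.1977]
[314.7157 280.0901]
174 175
```

View pics/w12c.png

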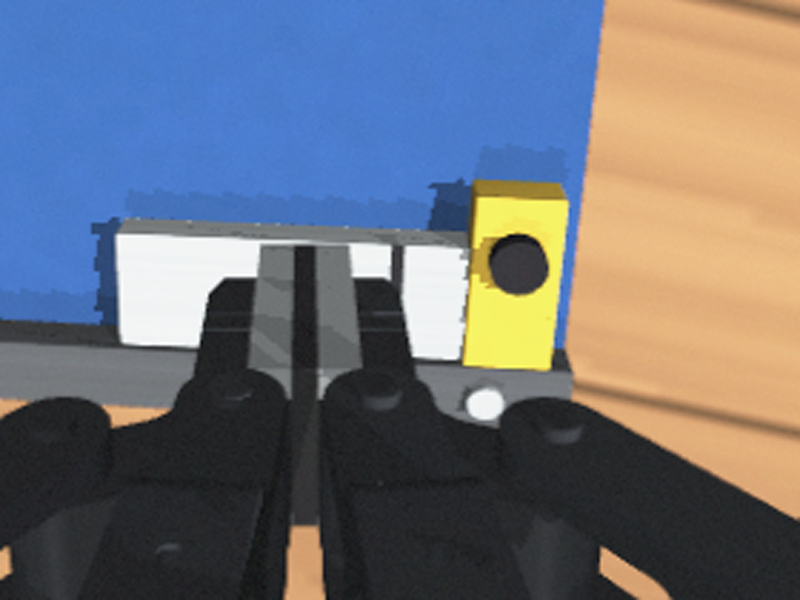

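The bar's end sits on the yellow block (crop column ~465), with no pin visible and the fence contact at about row 350. There may be a hairline gap at the fence, so I'll press the side gently at mid-bar once more and then re-press the end.

Emit:
play_rows([
  {"fingers": 1,"dx": 4,"dy": -1,"dz": -15,"turn": -0.01},
  {"fingers": 1,"dx": 4,"dy": -1,"dz": -22,"turn": -0.01},
  {"fingers": 1,"dx": 4,"dy": -1,"dz": -22,"turn": 0},
  {"fingers": 1,"dx": 3,"dy": 0,"dz": -20,"turn": 0},
  {"fingers": 1,"dx": 0,"dy": 0,"dz": -15,"turn": 0},
  {"fingers": 1,"dx": 0,"dy": 0,"dz": 0,"turn": 0},
  {"fingers": 1,"dx": 0,"dy": 0,"dz": 0,"turn": 0},
])

```text
clock: 21.8
position: [0.491, -0.0907, 0.055]
ee_rot: [0.027, 0.639, 0.769, -0.013]
contact_force: [0.3, -0.6, -0.2]
width: 0.0002
```

Emit:
play_rows([
  {"fingers": 1,"dx": -1,"dy": 1,"dz": -8,"turn": 0},
  {"fingers": 1,"dx": -1,"dy": 1,"dz": -8,"turn": 0},
  {"fingers": 1,"dx": 0,"dy": 1,"dz": -6,"turn": 0},
  {"fingers": 1,"dx": 0,"dy": 0,"dz": -3,"turn": 0},
  {"fingers": 1,"dx": 0,"dy": 0,"dz": 0,"turn": 0},
])

```text
clock: 22.22
position: [0.4912, -0.0888, 0.0288]
ee_rot: [0.028, 0.639, 0.769, -0.012]
contact_force: [-0.1, -0.1, -0.1]
width: -0.0001
```

Emit:
play_rows([
  {"fingers": 1,"dx": 4,"dy": 0.8,"dz": -0.6,"turn": 0},
  {"fingers": 1,"dx": 4,"dy": 0.8,"dz": -0.4,"turn": 0},
  {"fingers": 1,"dx": 3,"dy": 0.6,"dz": 0,"turn": 0},
  {"fingers": 1,"dx": 2,"dy": 0.4,"dz": 0,"turn": 0},
  {"fingers": 1,"dx": 1.5,"dy": 0.3,"dz": 0,"turn": 0},
])

```text
clock: 22.63
position: [0.5081, -0.0857, 0.0292]
ee_rot: [0.029, 0.639, 0.769, -0.012]
contact_force: [0.4, 0.1, -0.3]
width: 0.0001
```

Emit:
play_rows([
  {"fingers": 1,"dx": 1.5,"dy": 0.3,"dz": 0,"turn": 0},
  {"fingers": 1,"dx": 1.5,"dy": 0.3,"dz": 0,"turn": 0},
])

```text
clock: 22.8
position: [0.5091, -0.0852, 0.0292]
ee_rot: [0.028, 0.638, 0.769, -0.014]
contact_force: [-5.8, -3.4, 3.7]
width: -0.0003
```

Emit:
play_rows([
  {"fingers": 1,"dx": 1.5,"dy": 0.4,"dz": 0,"turn": 0},
  {"fingers": 1,"dx": 1.5,"dy": 0.4,"dz": 0,"turn": 0},
])

```text
clock: 22.97
position: [0.5091, -0.085, 0.0291]
ee_rot: [0.025, 0.638, 0.77, -0.016]
contact_force: [-4.4, -2.6, 3.2]
width: 0.0003
```

Emit:
play_rows([
  {"fingers": 1,"dx": 3,"dy": 1,"dz": 0,"turn": 0},
  {"fingers": 1,"dx": 3,"dy": 1,"dz": 0,"turn": 0},
  {"fingers": 1,"dx": -4,"dy": -0.7,"dz": 0,"turn": 0},
  {"fingers": 1,"dx": -7,"dy": -1.3,"dz": 3,"turn": 0},
  {"fingers": 1,"dx": 0,"dy": 0,"dz": 20,"turn": 0},
  {"fingers": 1,"dx": 2,"dy": -10,"dz": 25,"turn": 0},
  {"fingers": 1,"dx": 12,"dy": -20,"dz": 5,"turn": 0},
  {"fingers": 1,"dx": 14,"dy": -20,"dz": 0,"turn": 0},
  {"fingers": 1,"dx": 14,"dy": -15,"dz": 0,"turn": 0},
  {"fingers": 1,"dx": 12,"dy": -5,"dz": 0,"turn": 0},
  {"fingers": 1,"dx": 0,"dy": 0,"dz": 0,"turn": 0},
  {"fingers": 1,"dx": 0,"dy": 0,"dz": 0,"turn": 0},
])

```text
clock: 23.97
position: [0.5533, -0.1579, 0.0869]
ee_rot: [0.025, 0.637, 0.77, -0.017]
contact_force: [-0.5, 0.6, 0.2]
width: -0.0001
```

Emit:
play_rows([
  {"fingers": 1,"dx": 1,"dy": 0,"dz": -10,"turn": 0},
  {"fingers": 1,"dx": 1,"dy": 0,"dz": -14,"turn": 0},
  {"fingers": 1,"dx": 0,"dy": 0,"dz": -12,"turn": 0},
  {"fingers": 1,"dx": 0,"dy": 0,"dz": -6,"turn": 0},
  {"fingers": 1,"dx": 0,"dy": 0,"dz": 0,"turn": 0},
])

```text
clock: 24.38
position: [0.5511, -0.1542, 0.0417]
ee_rot: [0.023, 0.637, 0.77, -0.017]
contact_force: [-0.1, -0.1, 0.0]
width: -0.0001
```

Emit:
play_rows([
  {"fingers": 1,"dx": 2,"dy": -2,"dz": -5,"turn": 0},
  {"fingers": 1,"dx": 2,"dy": -1,"dz": -5,"turn": 0},
  {"fingers": 1,"dx": 1,"dy": 0,"dz": -3,"turn": 0},
  {"fingers": 1,"dx": 0,"dy": 0,"dz": 0,"turn": 0},
  {"fingers": 1,"dx": -0.7,"dy": 4,"dz": 0,"turn": 0},
  {"fingers": 1,"dx": -0.6,"dy": 3,"dz": 0,"turn": 0},
])

```text
clock: 24.88
position: [0.5545, -0.1493, 0.0274]
ee_rot: [0.023, 0.637, 0.771, -0.017]
contact_force: [-0.4, -0.4, -0.1]
width: 0.0004
```

Emit:
play_rows([
  {"fingers": 1,"dx": -0.6,"dy": 3,"dz": 0,"turn": 0},
  {"fingers": 1,"dx": -0.4,"dy": 2,"dz": 0,"turn": 0},
  {"fingers": 1,"dx": -0.4,"dy": 1.5,"dz": 0,"turn": 0},
])

```text
clock: 25.13
position: [0.5533, -0.1417, 0.0282]
ee_rot: [0.023, 0.637, 0.771, -0.017]
contact_force: [-0.1, 0.3, 0.4]
width: 0.0002
```

Emit:
play_rows([
  {"fingers": 1,"dx": -0.2,"dy": 1.5,"dz": 0,"turn": 0},
  {"fingers": 1,"dx": -0.2,"dy": 1.5,"dz": 0,"turn": 0},
  {"fingers": 1,"dx": -0.2,"dy": 1.5,"dz": 0,"turn": 0},
])

```text
clock: 25.38
position: [0.5537, -0.139, 0.0293]
ee_rot: [0.026, 0.636, 0.771, -0.018]
contact_force: [0.5, -0.4, 0.3]
width: 0.0001
```

Emit:
play_rows([
  {"fingers": 1,"dx": -0.3,"dy": 1.5,"dz": -0.3,"turn": 0},
  {"fingers": 1,"dx": -0.3,"dy": 1.5,"dz": -0.3,"turn": 0},
])

```text
clock: 25.55
position: [0.5534, -0.1357, 0.0292]
ee_rot: [0.026, 0.636, 0.771, -0.017]
contact_force: [0.5, -1.9, 2.4]
width: -0.0002
```

Emit:
play_rows([
  {"fingers": 1,"dx": -0.3,"dy": 2,"dz": -0.3,"turn": 0},
  {"fingers": 1,"dx": -0.3,"dy": 2,"dz": -0.3,"turn": 0},
])

```text
clock: 25.72
position: [0.5535, -0.1353, 0.0293]
ee_rot: [0.029, 0.634, 0.772, -0.02]
contact_force: [-1.3, -9.1, 0.3]
width: -0.0001
```

Emit:
play_rows([
  {"fingers": 1,"dx": -0.4,"dy": 2.5,"dz": 0,"turn": 0},
  {"fingers": 1,"dx": -0.4,"dy": 3,"dz": 0,"turn": 0},
  {"fingers": 1,"dx": -0.4,"dy": 3,"dz": 0,"turn": 0},
])

```text
clock: 25.97
position: [0.5535, -0.1351, 0.0296]
ee_rot: [0.035, 0.631, 0.774, -0.025]
contact_force: [-0.6, -11.5, -3.7]
width: 0.0001
```

Emit:
play_rows([
  {"fingers": 1,"dx": 0.8,"dy": -5,"dz": 0,"turn": 0},
  {"fingers": 1,"dx": 1,"dy": -7,"dz": 3,"turn": 0},
  {"fingers": 1,"dx": 0,"dy": -2,"dz": 20,"turn": 0},
  {"fingers": 1,"dx": 0,"dy": 0,"dz": 25,"turn": 0},
  {"fingers": 1,"dx": -18,"dy": 8,"dz": 25,"turn": 0},
  {"fingers": 1,"dx": -35,"dy": 5,"dz": 30,"turn": 0},
  {"fingers": 1,"dx": -38,"dy": 0,"dz": 20,"turn": 0},
  {"fingers": 1,"dx": -35,"dy": 0,"dz": 10,"turn": 0},
  {"fingers": 1,"dx": -20,"dy": 0,"dz": 0,"turn": 0},
  {"fingers": 1,"dx": 0,"dy": 0,"dz": 0,"turn": 0},
  {"fingers": 1,"dx": 0,"dy": 0,"dz": 0,"turn": 0},
])

```text
clock: 26.88
position: [0.4058, -0.134, 0.1648]
ee_rot: [0.032, 0.633, 0.774, -0.022]
contact_force: [1.0, -0.7, 0.7]
width: 0.0001
```

Run:
```python
from h import *
np.set_printoptions(precision=4,suppress=True)
s=get_state();p=get_image("wrist");save(p,"w13")
print(s["clock"],s["position"],yaw(s),s["ee_rot"],s["contact_force"])
uv=topix(p,[[.53,-.06,.03]],s)[0];print(uv)
x,y=int(np.clip(uv[0]-100,0,360)),int(np.clip(uv[1]-75,0,270))
print(x,y)
cv2.imwrite("pics/w13c.png",cv2.resize(p["pixels"][y:y+150,x:x+200,::-1],(800,600),interpolation=cv2.INTER_CUBIC))
```

```text
26.8833 [ 0.4058 -0.134   0.1648] 101.43889422574351 [ 0.032   0.6325  0.7736 -0.0217] [ 0.9505 -0.7324  0.6658]
[346.6354 350.3983]
246 270
```

View pics/w13c.png

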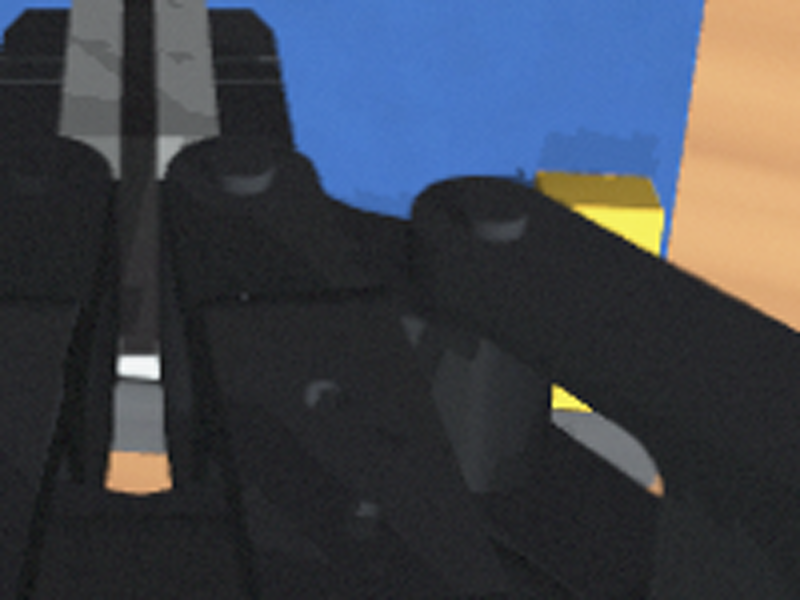

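The view is blocked by the hand: only the block at (600,210) shows. That's all 12 viewings used, so I'll check by numbers from above.

Emit:
play_rows([
  {"fingers": 1,"dx": 10,"dy": 4,"dz": 15,"turn": 0},
  {"fingers": 1,"dx": 20,"dy": 8,"dz": 20,"turn": 0},
  {"fingers": 1,"dx": 25,"dy": 9,"dz": 20,"turn": 0},
  {"fingers": 1,"dx": 25,"dy": 9,"dz": 10,"turn": 0},
  {"fingers": 1,"dx": 25,"dy": 9,"dz": 0,"turn": 0},
  {"fingers": 1,"dx": 15,"dy": 5,"dz": 0,"turn": 0},
  {"fingers": 1,"dx": 0,"dy": 0,"dz": 0,"turn": 0},
  {"fingers": 1,"dx": 0,"dy": 0,"dz": 0,"turn": 0},
])

```text
clock: 27.6
position: [0.54, -0.0855, 0.2284]
ee_rot: [0.029, 0.632, 0.774, -0.02]
contact_force: [0.9, -0.2, 0.5]
width: -0.0
```

Run:
```python
from h import *
np.set_printoptions(precision=1,suppress=True)
s=get_state();p=get_image("wrist");save(p,"w14")
print(s["clock"],s["position"],yaw(s))
J=(504.5,-147,10.7)
w=hsvmask(p,(0,0,170),(180,40,255),(100,100,460,330))
y=hsvmask(p,(22,120,70),(35,255,255))
for n,m,z in(("bar",w,.024),("stop",y,.026)):
    c=max(cv2.findContours(m,cv2.RETR_EXTERNAL,cv2.CHAIN_APPROX_NONE)[0],key=cv2.contourArea)
    print(n,cv2.boundingRect(c)); r=cv2.boxPoints(cv2.minAreaRect(c));print(r); print(w2jig(toworld(p,r,z,s)[:,:2]*1000,J))
uv=topix(p,np.c_[jig2w([[47,y] for y in (85,)],J)/1000,[.024]],s)[0]
r=int(uv[1]);print(uv)
c=hsvmask(p,(22,120,70),(35,255,255));x0=cv2.boundingRect(c)[0]
for rr in (r-14,r-7,r,r+7,r+14):
    print(rr,[tuple(int(v) for v in p["pixels"][rr,i]) for i in range(x0-8,x0+9)])
```

```text
27.6 [ 0.5 -0.1  0.2] 101.52414375709239
bar (249, 160, 84, 39)
[[248.  196.6]
 [249.  159.8]
 [332.1 162.1]
 [331.1 198.9]]
[[66.2  9.2]
 [30.4 10.6]
 [30.3 87.8]
 [65.6 88.9]]
stop (354, 144, 32, 58)
[[353.6 200.7]
 [356.5 142.8]
 [385.2 144.3]
 [382.2 202.2]]
[[ 66.1 109.9]
 [ 11.9 108.5]
 [ 12.5 134. ]
 [ 66.5 136.7]]
[328.  179.7]
165 [(234, 238, 239), (235, 238, 239), (236, 239, 240), (235, 238, 239), (235, 238, 239), (234, 237, 238), (232, 236, 236), (232, 236, 236), (203, 209, 210), (144, 121, 61), (193, 161, 61), (181, 152, 58), (181, 150, 57), (181, 150, 56), (148, 122, 47), (59, 54, 44), (55, 54, 57)]
172 [(235, 239, 240), (235, 238, 239), (235, 238, 240), (235, 238, 240), (234, 238, 239), (236, 239, 240), (235, 238, 239), (235, 239, 240), (214, 216, 215), (211, 184, 69), (245, 237, 94), (244, 237, 95), (244, 234, 91), (244, 235, 92), (233, 216, 81), (179, 148, 55), (180, 148, 57)]
179 [(233, 236, 237), (232, 236, 237), (232, 236, 237), (231, 235, 237), (231, 235, 236), (231, 235, 236), (232, 236, 236), (203, 208, 209), (156, 132, 61), (235, 217, 81), (245, 238, 94), (245, 239, 97), (245, 238, 95), (245, 239, 98), (245, 238, 95), (245, 238, 94), (245, 239, 96)]
186 [(231, 235, 236), (232, 236, 237), (231, 235, 236), (231, 234, 236), (231, 235, 236), (229, 233, 234), (230, 234, 235), (212, 214, 211), (210, 188, 69), (245, 239, 96), (245, 239, 96), (245, 238, 95), (245, 239, 94), (245, 239, 96), (245, 238, 94), (245, 239, 96), (245, 238, 94)]
193 [(234, 237, 238), (234, 237, 238), (235, 238, 238), (234, 237, 238), (235, 238, 238), (235, 238, 239), (209, 214, 215), (168, 140, 59), (238, 220, 82), (245, 237, 94), (245, 237, 93), (245, 238, 95), (245, 237, 94), (245, 238, 96), (245, 237, 94), (245, 238, 96), (245, 238, 96)]
```

Run:
```python
from h import *
np.set_printoptions(precision=3,suppress=True)
t=get_image("top")
print("cover",rect(t,hsvmask(t,(50,60,20),(90,255,255),(150,150,270,250)),.039))
for l in("ramekin","flowerpot","salt_jar","scraper","skewer1","thermometer"):
    for m in masks_of(t,l)[:2]: print(l,round(m["p"],2),m["xy"],toworld(t,m["xy"],.02)[0])
s=get_state();print(s["contact_force"],s["clock"])
sign_off()
```

```text
cover (array([516.3, 199.3]), array([ 92.2, 151.3]), 4.5)
ramekin 0.58 [274.8, 128.8] [ 0.74  -0.003  0.02 ]
flowerpot 0.65 [358.9, 113.1] [ 0.785 -0.254  0.02 ]
flowerpot 0.52 [297.7, 196.9] [ 0.536 -0.067  0.02 ]
salt_jar 0.77 [191.7, 117.8] [0.775 0.243 0.02 ]
scraper 0.87 [100.6, 200.7] [0.533 0.506 0.02 ]
scraper 0.3 [455.1, 235.9] [ 0.415 -0.526  0.02 ]
skewer1 0.64 [136.1, 188.0] [0.568 0.404 0.02 ]
skewer1 0.53 [454.0, 233.4] [ 0.423 -0.523  0.02 ]
thermometer 0.74 [454.0, 234.4] [ 0.42  -0.523  0.02 ]
[ 0.061 -0.049  1.041] 28.0
the job is handed in; nothing more can be done
```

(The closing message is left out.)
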